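# Change the model on the survey table

## Robot

A 6-joint arm with a two-finger parallel gripper is mounted at the origin on the work surface. World frame = base frame: x ahead of the robot, y to its left, z up, the work surface at z = 0. Lengths are in m, angles in rad, forces in N, time in s.
With the tool pointing down it reaches from about 0.325 to 0.775 m from the base axis. Payload 5.5 kg.
Tool frame: the origin (TCP) lies between the finger pads; the fingertips stand 8 mm ahead of it and the grasp point (between the pads) lies 11 mm behind it (tcp_to_tips is the distance from the TCP to the fingertips, in m); z points along the fingers, y is the direction in which the jaws open and shut (so a half turn about z gives the same grasp; the last joint's range is limited). The gripper opens to 88 mm and grips with 3 to 60 N. Pads are 20 mm wide; open, the fingers measure 115 mm over their backs; the gripper's body (75 mm by 178 mm) begins 61 mm behind the grasp point.
Start: joints at [-1.23, 0.091, 1.231, -0, 1.82, -0.057], TCP at [0.232, -0.553, 0.231] pointing down, gripper open.
Joint ranges: [-2.87, 2.87], [-0.86, 2.18], [0.17, 2.46], [-1.51, 4.65], [0.06, 2.69], [-2.65, 2.65]. Speed limits (rad/s): [2.57, 2.57, 3.01, 3.14, 3.14, 3.14].

## Interface

Orientations are given as a unit quaternion [w, x, y, z].
In Python, from bench import * gives the robot as it stands. Calls block until the motion is done:
- move_to(position, orientation): joint-space move of the TCP to a pose.
- move_l(position, speed=0.15, orientation=None): straight line of the TCP; orientation=None keeps the orientation; speed is the mean speed in m/s.
- movej(angles): joint-space move.
- gripper_open() and close(): open the fingers fully, or close them until they stop; the grip force is fixed at half the most.
- hold(seconds).
- inverse_kinematics(position, orientation): joint angles nearest the present ones, or None.
- state(): the state.
- get_image(name): name is "scene" or "side" or "wrist"; returns a dict with "frame" (420x560x3 uint8, blue, green, red), "depth" (420x560 float32, m along the optical axis (not along the pixel's ray), 0 where there is no reading), "camera_matrix" (3x3 intrinsics, pixels), "view" (4x4, takes a point from world to camera coordinates). Camera axes: x right, y up, looking along -z (the intrinsics and any distortion apply to the point x, -y, -z); pixel columns grow to the right and rows downward; lengths in m; the calibration is good to about 2 mm. A picture is of the moment at which its call begins.
A pose or a line that the arm cannot do raises IKError and nothing moves.
- job_done(): hands the job in, once; it reports no verdict.
The state is a dict: "time": time; "joint_pos": joint angles; "dq": joint speeds; "joint_torque": joint torques, N m; "ee_pos": TCP position; "ee_rot": TCP orientation; "ft_force": force on the tool from outside, world axes, zero at the start; "moment": the same for the moment, N m; "finger_gap": finger opening in m.
Only numpy, scipy, OpenCV 4.12 (cv2) and the standard library are available. Lean on these libraries where they do the work, as an engineer would, in place of code of your own. Each camera call takes 0.05 s, during which the arm holds its last target.

## Task

Change the stone model on the survey table: the one with the steel posts, boxed in between the jar and the bur block in the case pan, is to go on the plate, and the toothed one into the pan in its stead. First clear the jar, the bur block and the toothed model onto the grey mat, then lay the model with the steel posts in the middle of the plate the way the other lay, and only then put the toothed model in the middle of the pan the way its fellow lay, and the jar and the bur block back where each stood. Keep both models upright, set them down without dropping them, and leave the glass dish, the screwdriver and the small part model behind the pan alone.

Things in the scene. Friction and masses are not known exactly. Their poses are not given: they have to be found in the camera images.
- jar_mid (a point): Round white jar with a knurled steel lid, 47 mm across, 48 mm tall, 0.11 kg, standing in the case pan on one side (pan +y or -y) of the implant model, about 12 mm from it, too tight for a finger; along the pan's x there is free room. Point: its centre, 24 mm above its underside; z is up.
- bur_block_mid (a point): Aluminium bur block, 50 mm (its x) by 40 mm (its y) by 26 mm tall, with short thin burs standing in its top (overall 46 mm tall), 0.14 kg, in the case pan on the other side of the implant model, about 12 mm from it; free room along the pan's x, with which its own x roughly lines up. Point: centre of the aluminium block, 13 mm above its underside; z is up.
- implant_model_mid (a point): Implant model: stone cast on a block 86 mm (its x) by 56 mm (its y) by 34 mm tall, pale green below and tan above, with a low curved ridge carrying four bright steel posts and one white tooth (overall 53 mm tall), 0.24 kg. Starts in the middle of the case pan, long side along the pan's x. Point: centre of the block, 17 mm above its underside; z is up.
- toothed_model_mid (a point): Toothed model: stone cast on the same block, 86 mm (its x) by 56 mm (its y) by 34 mm tall, pale green and tan, its ridge carrying a full row of stone teeth and no steel (overall 49 mm tall), 0.24 kg. Starts on the survey table's plate, long side along the plate's x. Point: centre of the block, 17 mm above its underside; z is up.
- case_pan: Case pan: pale grey open plastic tray, 168 mm (its x) by 232 mm (its y), walls 4 mm thick and 34 mm tall (37 mm with the rolled rim), floor 4 mm thick; fixed. Origin: centre of its underside, on the bench; the implant model starts within 4 mm of this middle, the jar and the bur block about 63 mm from it along +y and -y, either way round.
- plate_top (a point): Centre of the top face of the survey table's plate, 90 mm above the bench: a fixed aluminium disc 152 mm across on a black magnetic base. Three steel clamp posts, 11 mm thick, 30 mm tall, stand 67 mm from the centre, one towards the plate's x, the others 120 degrees either side; screws reach 98 mm from the centre. The model lies with its long side along the plate's x.
- mat: Grey bench mat, 240 mm (its x) by 130 mm (its y), 4 mm thick, fixed, empty at the start: the side area. Origin: centre of its underside, on the bench.
- dish_in (a point): Small round glass dish, 52 mm across, 24 mm tall, at the back of the bench; leave alone. Point: centre of its inner floor.
- driver: Small screwdriver with a black handle, 140 mm long, lying behind the pan; leave alone. Origin: on its underside.
- part_cast: Small part model, a stone block 30 by 46 mm, 37 mm tall, with four teeth, at the back of the bench; leave alone. Origin: centre of its underside.

How it is judged:
By the outcome, as a careful person would: the job done as asked, in the order asked, and still so for the second after the job is handed in, with the robot touching nothing.
It also fails if it takes over 147 s, if anything falls off the work surface, if the arm or the gripper's body presses on something with over 40 N, if the wrist force passes 120 N, or if a joint passes its speed limit or range.

## Working session

There is one attempt and no reset: what is moved stays moved. The work goes in short steps, each a Python script; the robot and the scene stay as the last script left them, time stands still between calls to the robot, and variables do not carry over. Pictures are saved under pics/ and viewed, and the job is handed in when it is done.

```bash
ls; mkdir -p pics; python3 - <<'E'
from bench import *
import cv2
for n in ("scene","side","wrist"):
    d=get_image(n); cv2.imwrite(f"pics/{n}0.png",d["frame"])
    print(n,d["camera_matrix"].tolist(),d["view"].round(4).tolist(),[k for k in d])
s=state();print(s)
E
```

```text
pics
scene [[452.7909393255406, 0.0, 276.669005275764], [0.0, 452.7909393255406, 209.61181891741572], [0.0, 0.0, 1.0]] [[-0.2991, 0.9542, 0.0013, 0.1995], [-0.817, -0.2568, 0.5163, 0.4661], [0.493, 0.1534, 0.8564, -1.5079], [0.0, 0.0, 0.0, 1.0]] ['frame', 'depth', 'camera_matrix', 'view']
side [[504.7351525279659, 0.0, 282.85048273506203], [0.0, 504.7351525279659, 214.55715023773212], [0.0, 0.0, 1.0]] [[-0.8473, -0.5311, 0.0077, 0.5199], [0.3289, -0.5133, 0.7927, -0.272], [-0.417, 0.6742, 0.6096, -0.9631], [0.0, 0.0, 0.0, 1.0]] ['frame', 'depth', 'camera_matrix', 'view']
wrist [[333.81065601165756, 0.0, 277.0246118902632], [0.0, 333.81065601165756, 205.3009561437535], [0.0, 0.0, 1.0]] [[0.3876, -0.9218, -0.0015, -0.5992], [0.8826, 0.3716, -0.2879, 0.0335], [0.266, 0.1103, 0.9577, -0.3912], [0.0, 0.0, 0.0, 1.0]] ['frame', 'depth', 'camera_matrix', 'view']
{'time': 0.15, 'joint_pos': array([-1.22970214e+00,  9.16571697e-02,  1.23159256e+00,  6.38151955e-06,
        1.81981605e+00, -5.67700581e-02]), 'dq': array([-1.40302960e-04, -3.21166624e-03, -4.16392561e-03, -6.33483132e-04,
        7.34597007e-05,  4.15122377e-03]), 'joint_torque': array([ 5.79015637e-05, -4.47043991e+01, -4.06908345e+01,  6.97569153e-02,
        2.73814599e-02, -8.61598528e-05]), 'ee_pos': array([ 0.23235916, -0.55294604,  0.22979327]), 'ee_rot': array([-7.29571994e-04,  9.80277753e-01,  1.97623341e-01, -1.01297430e-04]), 'ft_force': array([ 0.3043694 ,  0.16770777, -0.07272595]), 'moment': array([ 0.00429993, -0.00041067,  0.00262143]), 'finger_gap': 0.08804185662131707}
```

View pics/scene0.png

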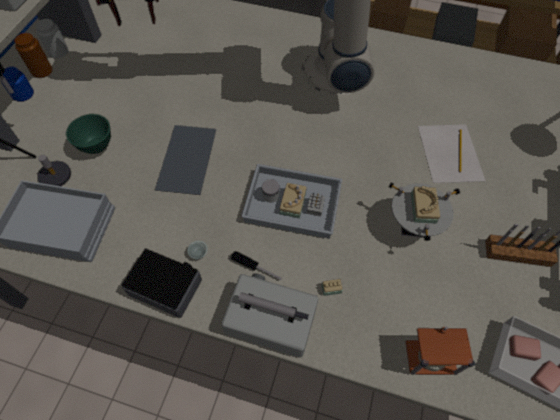

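View pics/side0.png

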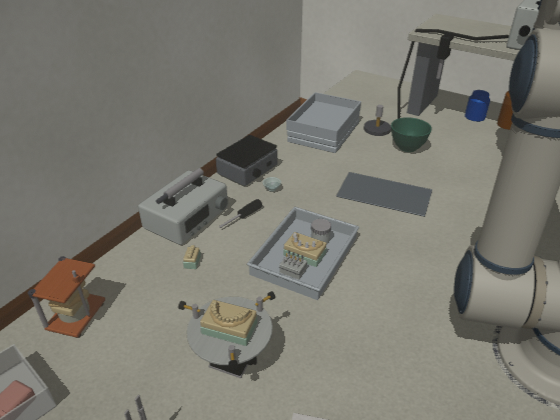

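View pics/wrist0.png

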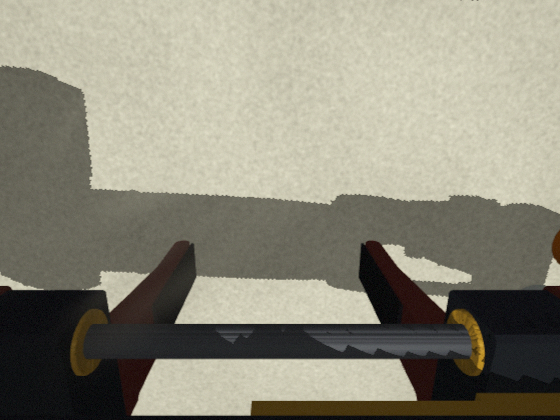

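Scene: pan with jar (270,188), implant model (292,200) and bur block (315,203); mat (187,160); plate with toothed model (425,205). Next, rough positions from rays and depth.

```bash
cat > h.py <<'E'
from bench import *
import numpy as np, cv2
from scipy.spatial.transform import Rotation as R
def cam(d):
    V=d["view"]; Rm=V[:3,:3]; t=V[:3,3]; return d["camera_matrix"],Rm,t,-Rm.T@t
def ray(d,uv,z):
    K,Rm,t,c=cam(d); uv=np.atleast_2d(np.array(uv,float))
    x=(uv[:,0]-K[0,2])/K[0,0]; y=(uv[:,1]-K[1,2])/K[1,1]
    r=np.stack([x,-y,-np.ones_like(x)],1)@Rm
    s=(z-c[2])/r[:,2]; return c+r*s[:,None]
def proj(d,P):
    K,Rm,t,c=cam(d); p=np.atleast_2d(P)@Rm.T+t
    return np.stack([K[0,0]*p[:,0]/-p[:,2]+K[0,2], K[1,1]*p[:,1]*-1/-p[:,2]+K[1,2]],1)
def cloud(d):
    K,Rm,t,c=cam(d); D=d["depth"]; v,u=np.mgrid[:D.shape[0],:D.shape[1]]
    p=np.stack([(u-K[0,2])/K[0,0]*D,-(v-K[1,2])/K[1,1]*D,-D],-1)
    P=(p-t)@Rm; P[D<=0]=np.nan; return P
def q(yaw):  # tool down, tool y axis (jaw) direction; tool x at angle yaw
    r=R.from_euler('z',yaw)*R.from_quat([1,0,0,0]); a=r.as_quat(); return [a[3],a[0],a[1],a[2]]
E
python3 - <<'E'
from h import *
d=get_image("scene");P=cloud(d)
for n,(u,v),z in [("mat",(187,160),.004),("jar",(270,184),.052),("impl",(293,198),.04),("bur",(315,202),.04),("plate",(425,210),.09),("panc",(292,202),.004),("bench",(220,250),0),("cast",(332,286),.037)]:
    print(n,ray(d,(u,v),z).round(3),P[v-1:v+2,u-1:u+2].mean((0,1)).round(3))
d=get_image("side");P=cloud(d)
for n,(u,v),z in [("mat",(385,193),.004),("jar",(320,227),.052),("plate",(230,325),.09)]:
    print(n,ray(d,(u,v),z).round(3),P[v-1:v+2,u-1:u+2].mean((0,1)).round(3))
w=get_image("wrist"); K,Rm,t,c=cam(w); s=state()
print("wristcam",c, Rm[2]*-1, s["ee_pos"]); e=s["ee_rot"];T=R.from_quat([e[1],e[2],e[3],e[0]]).as_matrix(); print(T.T@(c-s["ee_pos"]), T.T@Rm.T)
E
```

```text
mat [[ 0.499 -0.324  0.004]] [ 0.499 -0.324  0.004]
jar [[ 0.538 -0.059  0.052]] [ 0.538 -0.059  0.051]
impl [[0.555 0.01  0.04 ]] [0.554 0.01  0.038]
bur [[0.55  0.069 0.04 ]] [0.548 0.069 0.037]
plate [[0.522 0.339 0.09 ]] [0.553 0.331 0.135]
panc [[0.546 0.006 0.004]] [0.571 0.012 0.045]
bench [[ 0.738 -0.13   0.   ]] [ 0.738 -0.131 -0.001]
cast [[0.763 0.168 0.037]] [0.76  0.168 0.03 ]
mat [[ 0.488 -0.326  0.004]] [ 0.487 -0.325  0.005]
jar [[ 0.54  -0.046  0.052]] [ 0.539 -0.044  0.054]
plate [[0.521 0.328 0.09 ]] [0.499 0.353 0.129]
wristcam [ 0.30673952 -0.52163798  0.383889  ] [-0.26570578 -0.11103375 -0.95763873] [ 0.23239993 -0.55306882  0.23023677]
[ 0.08071659 -0.00028498 -0.15364905] [[ 2.51289898e-04  9.57628095e-01  2.88007585e-01]
 [ 9.99999968e-01 -2.35139454e-04 -9.06703284e-05]
 [-1.91065077e-05  2.88007598e-01 -9.57628124e-01]]
```

```bash
python3 - <<'E'
from h import *
for p,yaw,n in [((0.53,-0.06,0.31),1.57,"wpan"),((0.50,0.26,0.33),1.57,"wplate")]:
    j=inverse_kinematics(p,q(yaw)); print(j)
    move_to(p,q(yaw)); hold(.2); d=get_image("wrist"); np.savez(n,**d); cv2.imwrite(f"pics/{n}.png",d["frame"]); print(state()["time"],state()["ee_pos"])
E
```

```text
[-1.76514634e-01 -5.69973714e-02  1.23880998e+00 -4.44089210e-16
  1.95978005e+00 -1.75718307e-01]
2.6417 [ 0.52996505 -0.06058111  0.30985214]
[ 4.19151891e-01  3.68078256e-02  1.10936228e+00 -4.44089210e-16
  1.99542255e+00  4.19948218e-01]
4.1167 [0.50042538 0.25899252 0.32999138]
```

View pics/wpan.png

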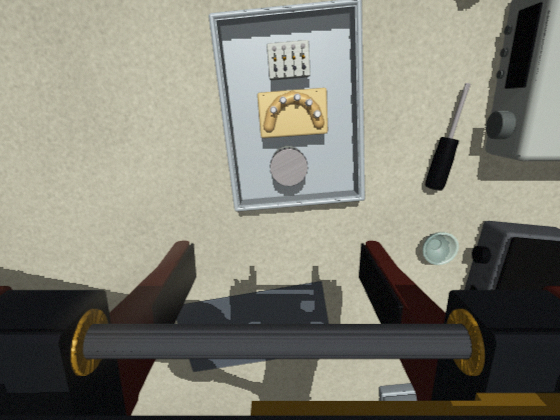

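View pics/wplate.png

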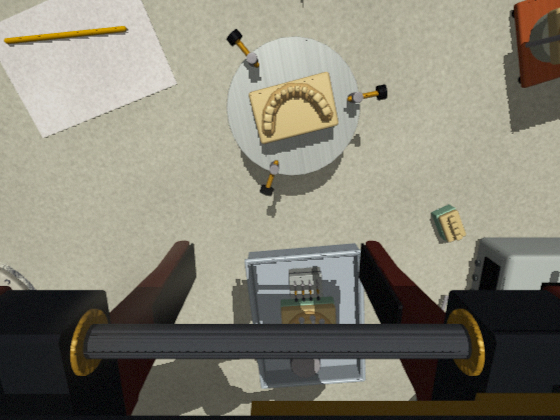

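Pan (wpan): bur block (289,60), implant model (293,113), jar (289,167), pan corners (212,15)-(362,200); the arch apex points up (+y). Plate (wplate): disc centre ~(293,107), toothed model rotated ~+10°, same arch sense, x-post at (357,97).

```bash
cat > meas.py <<'E'
from h import *
def rect(pts):
    (c,(a,b),ang)=cv2.minAreaRect((pts*1000).astype(np.float32))
    if a<b: a,b,ang=b,a,ang+90
    ang=(ang+90)%180-90
    return np.array(c)/1000,(round(a,1),round(b,1)),ang
def clean(m,P,k=3): # remove speckle
    m=cv2.morphologyEx(m.astype(np.uint8),cv2.MORPH_OPEN,np.ones((k,k)))
    n,l,s,_=cv2.connectedComponentsWithStats(m); 
    if n<2: return m>0
    return l==1+np.argmax(s[1:,4])
def model(d,cen,zb,rad=.06):
    P=cloud(d); h=cv2.cvtColor(d["frame"],cv2.COLOR_BGR2HSV)
    near=np.hypot(P[...,0]-cen[0],P[...,1]-cen[1])<rad
    m=near&(P[...,2]>zb+.027)&(P[...,2]<zb+.041)&(h[...,1]>60)
    m=clean(m,P); pts=P[m][:,:2]
    top=near&(P[...,2]>zb+.041); ap=P[top][:,:2]
    c,s,a=rect(pts); return c,s,a,np.median(P[m][:,2]),ap.mean(0)-c
E
python3 - <<'E'
from meas import *
d=dict(np.load("wpan.npz")); P=cloud(d)
print("impl",model(d,(.55,.008),.004))
pc=None
near=(abs(P[...,0]-.548)<.13)&(abs(P[...,1]-.005)<.16)
m=near&(P[...,2]>.030)&(P[...,2]<.042)
# ring: outer of biggest component
m=clean(m,P,1); print("pan",rect(P[m][:,:2]),m.sum())
fl=near&(abs(P[...,2]-.004)<.002);
for n,c,z0,z1 in [("jar",(.54,-.055),.046,.06),("bur",(.55,.069),.024,.036),("burall",(.55,.069),.024,.06)]:
    m=(np.hypot(P[...,0]-c[0],P[...,1]-c[1])<.04)&(P[...,2]>z0)&(P[...,2]<z1); m=clean(m,P,1)
    print(n,rect(P[m][:,:2]),np.median(P[m][:,2]),m.sum(), "circ",np.array(cv2.minEnclosingCircle((P[m][:,:2]*1000).astype(np.float32))[0]))
d=dict(np.load("wplate.npz")); P=cloud(d)
print("tooth",model(d,(.535,.335),.09))
m=(np.hypot(P[...,0]-.525,P[...,1]-.335)<.1)&(abs(P[...,2]-.09)<.004); m=clean(m,P,3)
pl=cv2.minEnclosingCircle((P[m][:,:2]*1000).astype(np.float32)); print("plate",pl,np.median(P[m][:,2]))
el=cv2.fitEllipse(cv2.convexHull((P[m][:,:2]*1000).astype(np.float32)));print(el)
pl=np.array(pl[0])/1000
m=(abs(np.hypot(P[...,0]-pl[0],P[...,1]-pl[1])-.067)<.012)&(P[...,2]>.112)
n,l,s,_=cv2.connectedComponentsWithStats(m.astype(np.uint8))
for i in range(1,n):
    if s[i,4]>15:
        p=P[l==i].mean(0); v=p[:2]-pl; print("post",p.round(4),s[i,4],np.hypot(*v),np.degrees(np.arctan2(v[1],v[0])))
for n in ("scene","side"):
    d=get_image(n);P=cloud(d);h=cv2.cvtColor(d["frame"],cv2.COLOR_BGR2HSV)
    m=(np.hypot(P[...,0]-.49,P[...,1]+.325)<.18)&(h[...,2]<125)&(P[...,2]<.012); m=clean(m,P,3);print("mat",rect(P[m][:,:2]),m.sum(),np.median(P[m][:,2]))
E
```

```text
impl (array([0.55053632, 0.00962215]), (83.6, 54.4), 4.144471645355225, np.float64(0.03803548319507475), array([ 0.00901461, -0.04274322]))
pan (array([0.55079291, 0.0087639 ]), (240.4, 176.2), -84.89834594726562) 4707
jar (array([ 0.54619934, -0.05514738]), (47.6, 46.6), -76.5983018875122) 0.05177900702519295 1119 circ [546.05493164 -55.47254562]
bur (array([0.54563458, 0.07161584]), (50.1, 40.1), 4.569591522216797) 0.02973439193417296 1324 circ [545.56567383  71.35964966]
burall (array([0.54563458, 0.07161584]), (50.1, 40.1), 4.569591522216797) 0.02988063362049464 1506 circ [545.56567383  71.35964966]
tooth (array([0.51942816, 0.3350878 ]), (84.3, 54.6), 14.019509315490723, np.float64(0.12398521933822308), array([ 0.02006248, -0.04714415]))
plate ((520.6535034179688, 333.708740234375), 75.82112884521484) 0.08979833622406196
((520.5597534179688, 333.6777648925781), (150.78179931640625, 151.0386962890625), 29.060787200927734)
post [0.4765 0.3842 0.1181] 132 0.06703057791139322 131.15697671221827
post [0.5864 0.3464 0.1176] 131 0.06696788413058118 10.953433659855913
post [0.4989 0.2709 0.1184] 96 0.06643873875100305 -109.12601087953003
post [0.5496 0.2689 0.3647] 3495 0.07096553567724935 -65.91523785366859
post [0.5421 0.2813 0.424 ] 13609 0.0566706900334077 -67.76570641313043
post [0.4699 0.2876 0.4182] 7502 0.06860474219961683 -137.76621504634673
mat (array([ 0.49093201, -0.32439453]), (358.7, 354.6), -61.06821060180664) 9603 0.0012323705927913035
mat (array([ 0.49036163, -0.32999695]), (239.2, 143.9), 10.140117645263672) 2428 0.005397708179884785
```

Sizes and heights all agree with what was given (pan yaw ≈5°, plate yaw ≈11°). The mat masks were bad, so I'll refine the mat by colour.

```bash
python3 - <<'E'
from meas import *
for n in ("scene","side"):
    d=get_image(n);P=cloud(d);f=d["frame"].astype(int)
    uv=proj(d,[.49,-.325,.004])[0].astype(int); print(uv,f[uv[1],uv[0]])
    diff=f[...,0]-f[...,2]
    m=(np.hypot(P[...,0]-.49,P[...,1]+.325)<.18)&(diff>-4)&(f[...,1]<130); m=clean(m,P,3)
    v,u=np.nonzero(m); W=ray(d,np.stack([u,v],1),.004)
    print("mat",rect(W[:,:2]),m.sum(),cv2.boundingRect(m.astype(np.uint8)))
    if n=="scene": cv2.imwrite("pics/matmask.png",m*255)
E
```

```text
[187 157] [67 62 60]
mat (array([ 0.49281342, -0.32863474]), (239.8, 129.3), 10.623085021972656) 2930 (155, 125, 61, 70)
[384 192] [102 100  96]
mat (array([ 0.49057886, -0.32754367]), (239.0, 132.8), 10.6083402633667) 2413 (337, 172, 95, 44)[ WARN:0@1.025] global loadsave.cpp:1063 imwrite_ Unsupported depth image for selected encoder is fallbacked to CV_8U.
```

```bash
cat > ops.py <<'E'
from h import *
D=np.pi/180
PAN=np.array([.5508,.0088]); PY=4.8*D
PL=np.array([.5206,.3337]); PLY=12*D
MAT=np.array([.4917,-.328]); MY=10.6*D
def off(c,yaw,x,y=0): return np.array(c)+np.array([np.cos(yaw)*x-np.sin(yaw)*y,np.sin(yaw)*x+np.cos(yaw)*y])
def mat(x): return off(MAT,MY,x)
def pick(xy,yaw,ztcp,hover=.24,lift=None):
    o=q(yaw); move_to([*xy,hover],o); 
    move_l([*xy,ztcp+.05],.25); move_l([*xy,ztcp],.08)
    f0=state()["ft_force"]; close(); hold(.2); g=state()["finger_gap"]
    move_l([*xy,ztcp+.02],.06); hold(.1); s=state(); print("gap",round(g*1000,2),"dF",(s["ft_force"]-f0).round(2))
    move_l([*xy,hover],.25); print("gap up",round(state()["finger_gap"]*1000,2),"t",state()["time"])
def place(xy,yaw,ztcp,hover=.24,opened=True):
    o=q(yaw); move_to([*xy,hover],o)
    move_l([*xy,ztcp+.04],.25); move_l([*xy,ztcp+.004],.06); hold(.2)
    f0=state()["ft_force"][2]; z=ztcp+.004
    for i in range(14):
        z-=.0007; move_l([*xy,z],.02); hold(.05); f=state()["ft_force"][2]-f0
        if f>1.5: break
    print("contact z-nominal mm",round((z-ztcp)*1000,2),"f",round(f,2),"gap",state()["finger_gap"],"ee",state()["ee_pos"].round(4))
    gripper_open(); hold(.1); move_l([*xy,ztcp+.06],.12); move_l([*xy,hover],.3); print("t",state()["time"])
def snap(name,n="wrist"):
    d=get_image(n); np.savez(name,**d); cv2.imwrite(f"pics/{name}.png",d["frame"]); return d
E
python3 - <<'E'
from ops import *
h=np.pi/2
pick((.5461,-.0553),PY+h,.004+.014)
place(mat(-25),MY,.004+.014) if 0 else place(mat(-.025),MY,.004+.014)
E
```

```text
gap 45.3 dF [ 0.03 -0.61 -2.13]
gap up 45.54 t 9.6583
contact z-nominal mm -0.2 f 2.22 gap 0.04525269142669545 ee [ 0.4673 -0.3327  0.0181]
t 16.6417
```

```bash
python3 - <<'E'
from ops import *
h=np.pi/2
d=snap("m1","scene")
pick((.5456,.0715),PY+h,.004+.010)
place(mat(-.085),MY,.004+.010)
d=snap("m2","scene")
E
```

```text
gap 49.58 dF [ 1.31  0.83 -1.92]
gap up 49.56 t 22.275
contact z-nominal mm -0.2 f 1.93 gap 0.04965704460227123 ee [ 0.4083 -0.3438  0.014 ]
t 29.7333
```

View pics/m2.png

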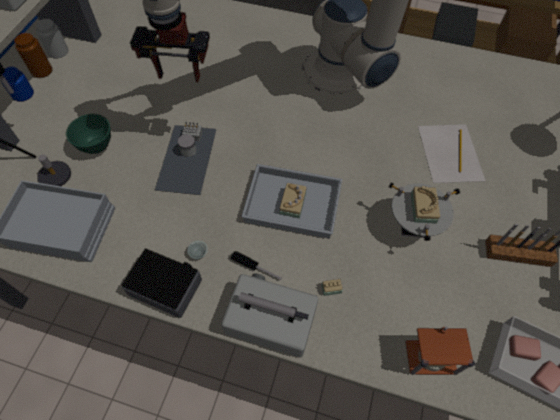

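Jar (187,147) and bur block (191,128) are on the mat. Next is the toothed model.

```bash
python3 - <<'E'
from ops import *
pick(off((.5194,.3351),14*D,.004),14*D,.09+.012,hover=.26)
place(mat(.062+.004),MY,.004+.012,hover=.26)
E
python3 - <<'E'
from ops import *
move_to([*off(MAT,MY,-.01,-.06),.31],q(1.57+.2)) ;hold(.1);snap("m3")
print(state()["time"])
E
```

```text
gap 55.58 dF [-0.09 -0.17 -1.72]
gap up 55.77 t 35.675
contact z-nominal mm -0.2 f 2.68 gap 0.056062785816234625 ee [ 0.5568 -0.316   0.0163]
t 43.9167
45.6
```

View pics/m3.png

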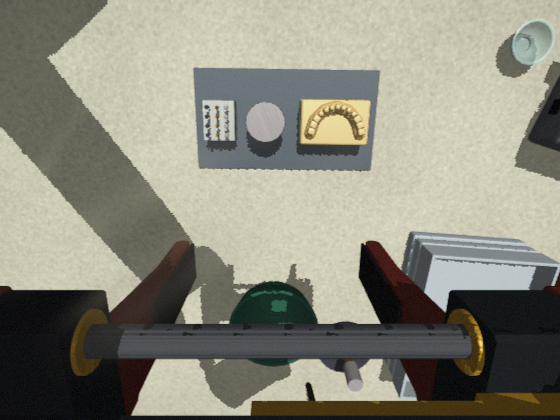

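All three are on the mat, inside its edges: block (219,121), jar (265,122), toothed model (334,122). Next the implant model goes onto the plate.

```bash
python3 - <<'E'
from meas import *
d=dict(np.load("m3.npz")); P=cloud(d)
print("tooth",model(d,(.552,-.317),.004))
for n,c,z0,z1 in [("jar",(.467,-.333),.046,.06),("bur",(.408,-.344),.024,.036)]:
    m=(np.hypot(P[...,0]-c[0],P[...,1]-c[1])<.036)&(P[...,2]>z0)&(P[...,2]<z1); m=clean(m,P,1)
    print(n,rect(P[m][:,:2]),np.median(P[m][:,2]))
from ops import *
pick(off((.5505,.0094),4.3*D,.004),4.3*D,.004+.012,hover=.26)
place(off(PL,PLY,.004),PLY,.09+.012,hover=.26)
move_to((0.50,0.26,0.33),q(1.57)); hold(.1); d=snap("m4")
print("impl",model(d,(.5206,.3337),.09)); print(state()["time"])
E
```

```text
tooth (array([ 0.5527002 , -0.31623181]), (84.3, 54.5), 10.613656997680664, np.float64(0.03799673044412294), array([-0.01712884, -0.03844581]))
jar (array([ 0.4686658 , -0.33216443]), (47.0, 46.7), -43.60537338256836) 0.05174873956149976
bur (array([ 0.41021506, -0.34284186]), (49.1, 40.2), -78.78994178771973) 0.029756296369257872
gap 56.1 dF [ 0.06 -0.57 -2.67]
gap up 55.6 t 51.775
contact z-nominal mm -0.2 f 2.48 gap 0.05566817509244997 ee [0.5247 0.3346 0.1023]
t 58.2917
impl (array([0.520729, 0.334202]), (84.2, 54.7), 11.865007400512695, np.float64(0.12400836191187287), array([ 0.00885599, -0.04549275]))
59.75
```

View pics/m4.png

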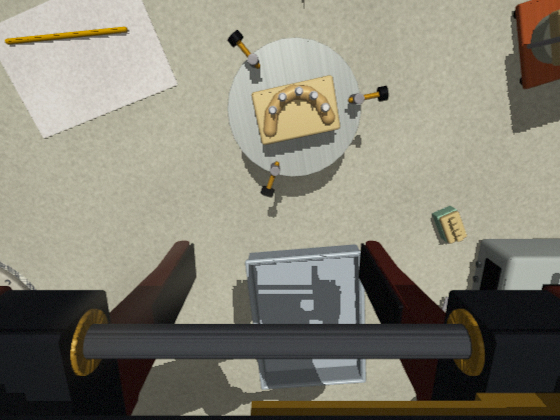

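Implant model lies 0.5 mm from the plate centre at 11.9°, upright. Now the toothed model, then the jar and the block.

```bash
python3 - <<'E'
from ops import *
from meas import *
h=np.pi/2
pick(off((.5527,-.3163),MY,.004),MY,.004+.012)
place(off((.5507,.0092),PY,.004),PY,.004+.012)
pick((.4687,-.3322),MY,.004+.014)
place((.5461,-.0553),PY+h,.004+.014)
E
```

```text
gap 55.75 dF [-0.02  0.95 -2.1 ]
gap up 56.03 t 65.825
contact z-nominal mm -0.2 f 2.11 gap 0.05597964352335167 ee [0.5549 0.0095 0.0162]
t 72.825
gap 45.23 dF [ 1.31 -0.82 -1.16]
gap up 45.42 t 78.2417
contact z-nominal mm 0.5 f 1.58 gap 0.04506809611852919 ee [ 0.5461 -0.0553  0.0185]
t 84.925
```

```bash
python3 - <<'E'
from ops import *
h=np.pi/2
from meas import *
pick((.4100,-.3430),MY,.004+.010)
place((.5456,.0715),PY+h,.004+.010)
p=(0.53,-0.06,0.31); move_to(p,q(1.57)); hold(.2); d=snap("m5"); P=cloud(d)
print("tooth",model(d,(.55,.008),.004))
for n,c,z0,z1 in [("jar",(.546,-.055),.046,.06),("bur",(.546,.0715),.024,.036)]:
    m=(np.hypot(P[...,0]-c[0],P[...,1]-c[1])<.036)&(P[...,2]>z0)&(P[...,2]<z1); m=clean(m,P,1)
    print(n,rect(P[m][:,:2]),np.median(P[m][:,2]))
snap("s5","side"); snap("c5","scene")
s=state();print(s["time"],s["finger_gap"])
E
```

```text
gap 49.89 dF [ 1.38  0.05 -1.84]
gap up 50.06 t 90.1917
contact z-nominal mm -0.2 f 2.15 gap 0.04978482462216503 ee [0.5458 0.0715 0.0141]
t 97.6417
tooth (array([0.55047754, 0.00977995]), (83.5, 54.5), 4.811229228973389, np.float64(0.03800104591466216), array([ 0.00937575, -0.04089668]))
jar (array([ 0.54845752, -0.05646408]), (47.2, 46.7), 12.489550590515137) 0.05178913908013746
bur (array([0.54788501, 0.07004356]), (50.0, 40.0), 4.992675304412842) 0.02976551194787201
98.6417 0.08752170724099263
```

View pics/m5.png

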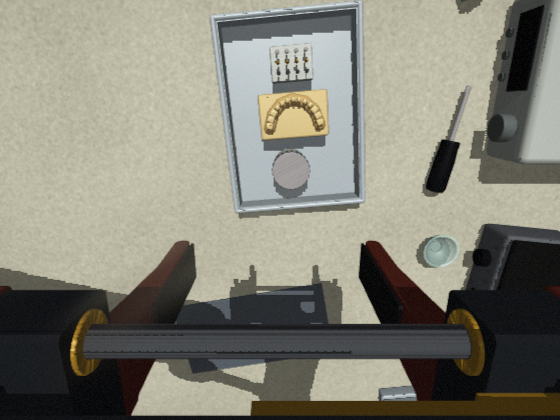

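View pics/s5.png

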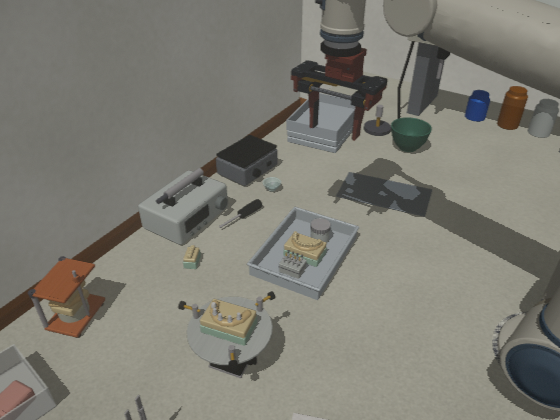

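Pan: block (291,62), toothed model (293,114) and jar (291,170) all stand in place and upright. The side view shows the implant model on the plate, and the dish, screwdriver and part model where they were. Nothing is touching the arm, so I'm handing in.

```bash
python3 - <<'E'
from bench import *
job_done(); print(state()["time"])
E
```

```text
the job is handed in; nothing more can be done
the job is handed in; nothing more can be done
```

The model swap is done and handed in at about 99 s of the 147 s allowed. I worked in the order you asked: the jar, bur block and toothed model went onto the mat, then the implant model onto the plate, the toothed model into the pan, and the jar and block back.

Last checks, from the wrist camera:

| Object | Where it ended up | Heading |
|---|---|---|
| Implant model | About 0.5 mm from the plate centre | 11.9° (plate about 11°; toothed model had lain at 14°) |
| Toothed model | About 1 mm from the pan centre | 4.8° (pan about 5°), arch facing the same way as the implant model's did |
| Jar | About 2.6 mm from its old spot | Round, so no heading |
| Bur block | About 2.7 mm from its old spot | Within 0.5° of before |

- **Upright and not dropped:** both models' block tops measured at the right height. Everything was lowered until it touched before I let go.
- **Small misses:** the jar and block offsets are slightly above the 2 mm camera calibration, and I left them rather than move them again.
- **Left alone:** I checked the dish, screwdriver and part model by eye only. They look unmoved, and the arm did not work near them.

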